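# Take the depth of a mortise with a locking depth gauge

### The arm

A 6-joint arm with a two-finger parallel gripper is mounted at the origin on the work surface. World frame = base frame: x ahead of the robot, y to its left, z up, the work surface at z = 0. Lengths are in m, angles in degrees, forces in N, time in s.
With the tool pointing down it reaches from about 0.3 to 0.75 m from the base axis. Payload 8.5 kg.
Tool frame: the origin (TCP) lies between the finger pads; the fingertips stand 22 mm ahead of it and the grasp point (between the pads) lies 3 mm ahead of it (env.nose_length is the distance from the TCP to the fingertips, in m); z points along the fingers, x is the direction in which the jaws open and shut, and the axes are right-handed (so a half turn about z gives the same grasp; the last joint's range is limited). The gripper opens to 85 mm and grips with 20 to 120 N. Pads are 22 mm wide; open, the fingers measure 114 mm over their backs; the gripper's body (76 mm by 85 mm) begins 54 mm behind the grasp point. The pads swing forward as they close: fully open they stand 13 mm farther back than shut.
Start: joints at [64.441, 21.807, 74.336, -0, 83.858, -12.336], TCP at [0.126, 0.535, 0.253] pointing down, gripper open.
Joint ranges: [-178.18, 178.18], [-50.72, 133.34], [12.68, 142.11], [-81.47, 261.47], [9.98, 163.14], [-165.26, 165.26]. Speed limits (degrees/s): [136.94, 136.94, 180, 180, 180, 180].

### API

Orientations are given as a 3x3 rotation matrix whose columns are the frame's x, y, z axes.
In Python, from rig import env gives the robot as it stands.
- The arm moves only by the tool arm_command, never from a script. Its argument "steps" is a list of rows, each an object with "delta_pos": the shift along the world's x, y, z in mm, a list of three; "dr": the turn, a rotation vector about the world's x, y, z in degrees, a list of three. In form: [{"delta_pos": [dx, dy, dz], "dr": [wx, wy, wz]}, ...]. A call has 1 to 20 rows; each row shifts and turns the commanded pose from where the row before left it; what a row does not reach is not made up. A row lasts 1/10 s, in which the tool goes at most 50 mm and 8.59 degrees, less where a joint would pass 70% of its speed; a pose out of reach is approached as far as the arm can. A call with a gripper value outside its range is refused whole. "grip" is the opening, from 0 (shut) to 1 (fully open), set as the call begins (left out, the last holds). The fingers move at their own pace and stop on an object; "squeeze" is the grip in N (left out, the last holds). Time passes only in rows, so rows that do not move let the fingers close. It gives the time, the measured TCP pose, the force and the opening at its end, in the units of the state.
- env.observe(): the state, without advancing time (a new reading comes with each control period).
- env.get_image(name): name is "scene" or "top"; returns the picture (384x512x3 uint8, blue, green, red); there is no depth.
- env.get_calibration(name): a dict with "fx", "fy", "cx", "cy" (pixels), "view" (4x4, takes a point from world to camera coordinates). Camera axes: x right, y up, looking along -z (the intrinsics and any distortion apply to the point x, -y, -z); pixel columns grow to the right and rows downward; lengths in m; the calibration is good to about 2 mm. A picture is of the moment at which its call begins. get_calibration takes no time and is no camera call.
- env.close_job(): hands the job in, once; it reports no verdict.
The state is a dict: "time_s": time; "q": joint angles; "qvel": joint speeds; "joint_efforts": joint torques, N m; "position": TCP position; "tool_rot": TCP orientation; "ft_force": force on the tool from outside, world axes, zero at the start; "wrist_torque": the same for the moment, N m; "grip_width": finger opening in m.
Only numpy, scipy, OpenCV 4.12 (cv2) and the standard library are available. Lean on these libraries where they do the work, as an engineer would, in place of code of your own. Each camera call takes 0.05 s, during which the arm holds its last target. There are 200 camera calls.

### The job

Take the depth of the long slot-shaped mortise in the wooden blank that is wedged in the bench board: stand the depth gauge flat on top of the blank with its probe over the mortise, lower the probe by its knob until it touches the bottom, then press the clamp lever fully down to lock the probe at that height. Leave the gauge standing flat on the blank with the locked probe still touching the bottom of the mortise.

Things in the scene. Friction and masses are not known exactly. Their poses are not given: they have to be found in the camera images.
- gauge_grip (a point): Depth gauge: aluminium sole plate with a dark wooden hand grip on its long end and a clamp body with steel probe and steel lever; about 0.5 kg, loose. This is the grip's centre: block 28 wide (x) x 62 (y) x 28 high, 24 mm above the underside. Carry by it, squeezed across x, firmly (80 N): the weight lies 50 mm to +y. Axes as gauge_sole.
- gauge_sole (a point): Point on the underside of the gauge's sole plate (10 mm thick), on the probe's axis; z up, y along the plate from grip to probe. Plate from y -115 to +72, x -30 to +30 mm. Grip centre at (0, -64, 24) mm. Clamp body 28 x 30 mm, top 46 mm up. The gauge starts upright on the bench and may stand either way round along the blank.
- probe_knob (a point): Centre of the round steel knob (20 mm diameter, 26 high, axis upright) on top of the probe, 107 mm above its tip, over gauge_sole. Pinch it from above, fingers on its -y and +y sides (gauge axes), since the lever stands beside it at x = +15 to +33 mm. At a 38 mm depth its centre is 69 mm above the sole.
- probe_tip (a point): Flat lower end of the upright 8 mm steel probe rod. It starts 4 to 13 mm above the sole's underside, inside the plate.
- probe (a joint): How far the probe is slid down, m: 0 fully up (tip 13 mm above the sole's underside), 0.056 fully down. Unlocked, about 1.5 N slides it and it stays where it is left; once locked, 20 N does not move it.
- lever_tip (a point): Centre of the free end of the steel clamp lever, a round bar 65 mm long and 9 to 12 mm thick. Its pivot is at (26, 0, 34) mm in gauge_sole's frame, axis along x. It points up and to +y, swings in the plane x = 26 mm and stays where it is left.
- clamp_lever (a joint): Lever angle, rad: 0 open (35 degrees above horizontal), growing as it is pressed down; bites from 0.47; 0.70 is its stop, fully down (5 degrees below horizontal), locked. Starts at 0 to 0.18. Press down from above on its top at x 26, y 42 mm of gauge_sole, moving out to y 50 as it sinks: its top there goes from at most 69 mm to 34 mm above the sole, with 3 to 5 N.
- mortise (a point): Centre of the mortise's mouth in the blank's top face, 68 mm above the bench; z up, y along blank and slot. Slot 16 wide (x), 50 long (y). Brown wood blank 260 (y) x 90 x 50 high, wedged immovably on a plywood board; the mouth is 35 mm from its middle towards +y. Two round 10 mm dowel holes near the other end are not the mortise. Fence and stops stay 20 mm below the top.
- mortise_floor (a point): Centre of the flat floor of the mortise, 22 to 38 mm below its mouth, different in each run; axes as mortise.

How it is judged:
By the outcome, as a careful person would: the job done as asked, in the order asked, and still so for the second after the job is handed in, with the robot touching nothing.
It also fails if it takes over 64 s, if anything falls off the work surface, if the arm or the gripper's body presses on something with over 40 N, if the wrist force passes 120 N, or if a joint passes its speed limit or range.

## Working session

There is one attempt and no reset: what is moved stays moved. The work goes in short steps, Python scripts to look and compute and a tool call to move; the robot and the scene stay as the last step left them, time stands still between calls to the robot, and variables do not carry over. Pictures are saved under pics/ and viewed, about 8 in all and at most 12, crops included, and the job is handed in when it is done.

Besides the shell and the picture viewer there is one more tool, called after "Emit:" as a command line: name --argument value ..., lists and objects as JSON in quotes. arm_command: Moves the arm, as the interface text tells. Its arguments: {"type":"object","properties":{"steps":{"type":"array"},"grip":{"type":"number"},"squeeze":{"type":"number"}},"required":["steps"]}

```bash
mkdir -p pics; ls
cat > h.py <<'E'
import numpy as np, cv2, json
from rig import env
def ray(cam,u,v):
    c=env.get_calibration(cam); V=np.array(c["view"]); d=np.array([(u-c["cx"])/c["fx"],-(v-c["cy"])/c["fy"],-1.0])
    R=V[:3,:3]; return -R.T@V[:3,3], R.T@d
def atz(cam,u,v,z):
    o,d=ray(cam,u,v); return o+d*(z-o[2])/d[2]
def proj(cam,p):
    c=env.get_calibration(cam); V=np.array(c["view"]); q=V[:3,:3]@np.array(p)+V[:3,3]
    return np.array([c["cx"]+c["fx"]*q[0]/-q[2], c["cy"]-c["fy"]*q[1]/-q[2]])
def snap(cam,name,crop=None,scale=1):
    im=np.array(env.get_image(cam))
    if crop: x0,y0,x1,y1=crop; im=im[y0:y1,x0:x1]
    if scale!=1: im=cv2.resize(im,None,fx=scale,fy=scale,interpolation=cv2.INTER_CUBIC)
    cv2.imwrite("pics/"+name,im); return im
def tri(ca,pa,cb,pb):
    oa,da=ray(ca,*pa); ob,db=ray(cb,*pb); A=np.stack([da,-db],1); s=np.linalg.lstsq(A,ob-oa,rcond=None)[0]
    a=oa+s[0]*da; b=ob+s[1]*db; return (a+b)/2, np.linalg.norm(a-b)
E
python3 - <<'E'
from h import *
a=snap("top","a.png"); b=snap("scene","b.png")
cal={k:env.get_calibration(k) for k in("top","scene")}
print(cal); print(env.observe())
E
```

```text
pics
{'top': {'fx': 352.4386299532727, 'fy': 352.4386299532727, 'cx': 257.19850589026686, 'cy': 190.21671577125502, 'view': array([[ 0.02411671, -0.9996974 ,  0.00484747, -0.01801887],
       [ 0.99143184,  0.02453943,  0.12829938, -0.58388225],
       [-0.12837951,  0.00171177,  0.99172364, -0.67721019],
       [ 0.        ,  0.        ,  0.        ,  1.        ]])}, 'scene': {'fx': 433.95641443827924, 'fy': 433.95641443827924, 'cx': 257.3589334043281, 'cy': 188.59932794272447, 'view': array([[-0.44405406,  0.89588804, -0.01416359,  0.22630805],
       [-0.554519  , -0.2623665 ,  0.78972939,  0.22949134],
       [ 0.70379306,  0.35853652,  0.61329185, -1.30911937],
       [ 0.        ,  0.        ,  0.        ,  1.        ]])}}
{'time_s': 0.1, 'q': array([ 6.44426348e+01,  2.18364551e+01,  7.43805139e+01, -8.86413379e-04,
        8.38594087e+01, -1.23351981e+01]), 'qvel': array([-0.08073215, -0.08623539, -0.1594495 ,  0.03474068, -0.0384432 ,
       -0.1564602 ]), 'joint_efforts': array([ 4.07148676e-03, -4.49224663e+01, -2.31655043e+01, -2.06376671e-04,
        3.72361246e-03,  3.87814794e-05]), 'position': array([0.12569037, 0.53518923, 0.25277923]), 'tool_rot': array([[ 2.28725532e-01,  9.73490789e-01, -5.61216557e-04],
       [ 9.73490075e-01, -2.28726062e-01, -1.20924457e-03],
       [-1.30555331e-03, -2.69753640e-04, -9.99999111e-01]]), 'ft_force': array([ 0.66216875, -0.57870673, -0.43050295]), 'wrist_torque': array([ 0.02925944,  0.0426361 , -0.00759755]), 'grip_width': 0.0854063635254415}
```

View pics/a.png

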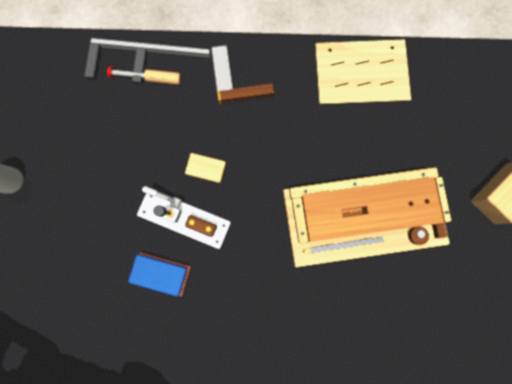

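View pics/b.png

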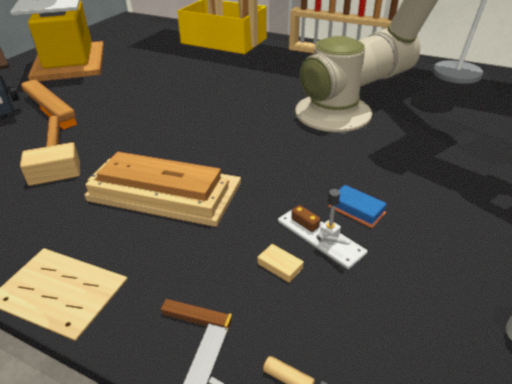

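The top view shows the gauge around (183,217), with its grip at (201,225) and knob at (159,211). The mortise is at about (354,211), and the dowel holes are at (410,203) and (427,201). I'll enlarge these areas next.

Run:
```python
import cv2,numpy as np
a=cv2.imread("pics/a.png");b=cv2.imread("pics/b.png")
def c(im,x,y,w,h,s): return cv2.resize(im[y:y+h,x:x+w],None,fx=s,fy=s,interpolation=cv2.INTER_CUBIC)
t=np.hstack([c(a,130,180,110,75,4),c(b,270,180,90,75,4)])
d=np.hstack([c(a,280,160,180,110,2.5),c(b,85,145,140,110,2.5)])
print(t.shape,d.shape)
d=d[:,:800];cv2.imwrite("pics/c.png",np.vstack([t,d[:, :800]]))
```

```text
(300, 800, 3) (275, 800, 3)
```

View pics/c.png

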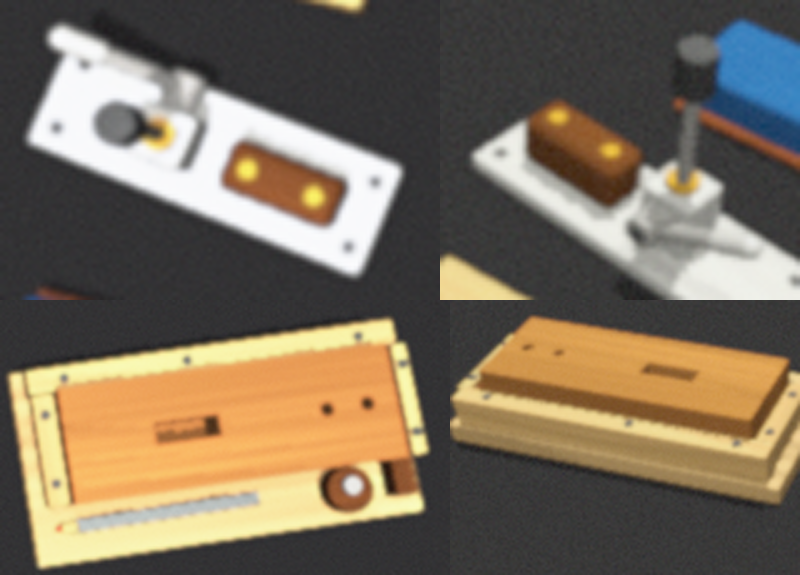

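Run:
```python
from h import *
T=lambda X,Y:(130+(X-1.5)/4,180+(Y-1.5)/4)
B=lambda X,Y:(280+(X-.75)/2.5,160+(Y-300.75)/2.5)
S=lambda X,Y:(270+(X-441.5)/4,180+(Y-1.5)/4)
D=lambda X,Y:(85+(X-450.75)/2.5,145+(Y-300.75)/2.5)
for n,p,z in [("lb",(27,142),.01),("rt",(402,168),.01),("rb",(358,276),.01),("bush",(158,132),.046),("s1",(247,170),.038),("s2",(314,196),.038),("levertip",(58,38),.07)]:
    print(n,atz("top",*T(*p),z).round(4))
for n,p in [("m1",(155,428)),("m2",(218,417)),("m3",(221,433)),("m4",(156,443)),("d1",(327,409)),("d2",(367,403)),("b1",(55,388)),("b2",(388,345)),("b3",(412,458)),("b4",(75,503))]:
    print(n,atz("top",*B(*p),.068).round(4))
print("knobtop",tri("top",T(117,123),"scene",S(698,47)))
print("s1",tri("top",T(247,170),"scene",S(611,150)))
print("s2",tri("top",T(314,196),"scene",S(558,116)))
print("bush",tri("top",T(158,132),"scene",S(683,182)))
print("mort",tri("top",B(188,430),"scene",D(670,372)))
for n,p in [("m1",(641,368)),("m2",(655,363)),("m3",(698,373)),("m4",(687,381)),("d1",(559,353)),("d2",(528,348))]:
    print(n,atz("scene",*D(*p),.068).round(4))
```

```text
lb [0.5291 0.2468 0.01  ]
rt [0.5204 0.051  0.01  ]
rb [0.4644 0.0718 0.01  ]
bush [0.5339 0.17   0.046 ]
s1 [0.5164 0.1264 0.038 ]
s2 [0.5043 0.0924 0.038 ]
levertip [0.5767 0.2149 0.07  ]
m1 [ 0.544  -0.1676  0.068 ]
m2 [ 0.5537 -0.2164  0.068 ]
m3 [ 0.5414 -0.2186  0.068 ]
m4 [ 0.5325 -0.1683  0.068 ]
d1 [ 0.562  -0.3011  0.068 ]
d2 [ 0.5675 -0.3323  0.068 ]
b1 [ 0.5732 -0.0902  0.068 ]
b2 [ 0.6135 -0.3505  0.068 ]
b3 [ 0.5258 -0.3654  0.068 ]
b4 [ 0.4852 -0.1062  0.068 ]
knobtop (array([0.53174477, 0.16821614, 0.13195417]), np.float64(0.002745189655713589))
s1 (array([0.51599345, 0.12672286, 0.04082759]), np.float64(0.001723377592102918))
s2 (array([0.5038308 , 0.09285704, 0.04157284]), np.float64(0.00205795046629404))
bush (array([0.53329587, 0.16972954, 0.05036728]), np.float64(0.001672252925969525))
mort (array([ 0.5424438 , -0.19173071,  0.06889941]), np.float64(0.002453859746703926))
m1 [ 0.5472 -0.2181  0.068 ]
m2 [ 0.5356 -0.2114  0.068 ]
m3 [ 0.532 -0.168  0.068]
m4 [ 0.546 -0.17   0.068]
d1 [ 0.5599 -0.2996  0.068 ]
d2 [ 0.5657 -0.3305  0.068 ]
```

Emit:
arm_command --steps '[{"delta_pos":[12,-14,0],"dr":[0,0,-4]},{"delta_pos":[25,-28,-3],"dr":[0,0,-6.5]},{"delta_pos":[25,-28,-3],"dr":[0,0,-6.5]},{"delta_pos":[25,-28,-3],"dr":[0,0,-6.5]},{"delta_pos":[25,-28,-3],"dr":[0,0,-6.5]},{"delta_pos":[25,-28,-3],"dr":[0,0,-6.5]},{"delta_pos":[25,-28,-3],"dr":[0,0,-6.5]},{"delta_pos":[25,-28,-3],"dr":[0,0,-6.5]},{"delta_pos":[25,-28,-3],"dr":[0,0,-6.5]},{"delta_pos":[25,-28,-3],"dr":[0,0,-6.5]},{"delta_pos":[25,-28,-3],"dr":[0,0,-6.5]},{"delta_pos":[25,-28,-3],"dr":[0,0,-6.5]},{"delta_pos":[25,-28,-3],"dr":[0,0,-6.5]},{"delta_pos":[25,-28,-3],"dr":[0,0,-6.5]},{"delta_pos":[25,-28,-3],"dr":[0,0,-6.5]},{"delta_pos":[22,-20,0],"dr":[0,0,-2.7]},{"delta_pos":[0,0,0],"dr":[0,0,0]},{"delta_pos":[0,0,0],"dr":[0,0,0]}]' --grip 1

```text
time_s: 1.9
position: [0.5095, 0.1093, 0.2108]
tool_rot: [[0.934, -0.357, -0.001], [-0.357, -0.934, 0.0], [-0.001, 0.0, -1.0]]
ft_force: [-0.4, 0.4, 0.5]
grip_width: 0.0853
```

Emit:
arm_command --steps '[{"delta_pos":[0,0,-20],"dr":[0,0,0]},{"delta_pos":[0,0,-35],"dr":[0,0,0]},{"delta_pos":[0,0,-35],"dr":[0,0,0]},{"delta_pos":[0,0,-35],"dr":[0,0,0]},{"delta_pos":[0,0,-25],"dr":[0,0,0]},{"delta_pos":[0,0,-15],"dr":[0,0,0]},{"delta_pos":[0,0,-9],"dr":[0,0,0]},{"delta_pos":[0,0,0],"dr":[0,0,0]},{"delta_pos":[0,0,0],"dr":[0,0,0]}]'

```text
time_s: 2.8
position: [0.5099, 0.1098, 0.0381]
tool_rot: [[0.934, -0.356, 0.001], [-0.356, -0.934, 0.0], [0.001, -0.0, -1.0]]
ft_force: [0.7, 0.6, 0.7]
grip_width: 0.0854
```

Emit:
arm_command --steps '[{"delta_pos":[0,0,0],"dr":[0,0,0]},{"delta_pos":[0,0,0],"dr":[0,0,0]},{"delta_pos":[0,0,0],"dr":[0,0,0]},{"delta_pos":[0,0,0],"dr":[0,0,0]},{"delta_pos":[0,0,0],"dr":[0,0,0]},{"delta_pos":[0,0,0],"dr":[0,0,0]},{"delta_pos":[0,0,0],"dr":[0,0,0]},{"delta_pos":[0,0,0],"dr":[0,0,0]},{"delta_pos":[0,0,0],"dr":[0,0,0]},{"delta_pos":[0,0,0],"dr":[0,0,0]}]' --grip 0 --squeeze 80

```text
time_s: 3.8
position: [0.5099, 0.1094, 0.0379]
tool_rot: [[0.934, -0.357, 0.0], [-0.357, -0.934, -0.0], [0.0, -0.0, -1.0]]
ft_force: [-0.8, -0.1, 6.3]
grip_width: 0.0264
```

Emit:
arm_command --steps '[{"delta_pos":[0,0,5],"dr":[0,0,0]},{"delta_pos":[0,0,10],"dr":[0,0,0]},{"delta_pos":[0,0,20],"dr":[0,0,0]},{"delta_pos":[0,0,25],"dr":[0,0,0]},{"delta_pos":[0,0,25],"dr":[0,0,0]},{"delta_pos":[0,0,25],"dr":[0,0,0]},{"delta_pos":[0,0,10],"dr":[0,0,0]},{"delta_pos":[0,0,0],"dr":[0,0,0]}]'

```text
time_s: 4.6
position: [0.5101, 0.1094, 0.1584]
tool_rot: [[0.934, -0.357, 0.002], [-0.357, -0.934, -0.0], [0.002, -0.001, -1.0]]
ft_force: [-0.8, 0.2, -4.9]
grip_width: 0.0261
```

Emit:
arm_command --steps '[{"delta_pos":[1,-10,0],"dr":[0,0,1]},{"delta_pos":[2,-20,0],"dr":[0,0,2]},{"delta_pos":[3,-25,0],"dr":[0,0,2]},{"delta_pos":[3,-25,0],"dr":[0,0,2]},{"delta_pos":[3,-25,0],"dr":[0,0,2]},{"delta_pos":[3,-25,0],"dr":[0,0,2]},{"delta_pos":[3,-25,0],"dr":[0,0,2]},{"delta_pos":[3,-25,0],"dr":[0,0,2]},{"delta_pos":[3,-25,0],"dr":[0,0,2]},{"delta_pos":[3,-25,0],"dr":[0,0,2]},{"delta_pos":[3,-25,0],"dr":[0,0,2]},{"delta_pos":[3,-25,0],"dr":[0,0,2]},{"delta_pos":[3,-25,0],"dr":[0,0,2]},{"delta_pos":[3,-25,0],"dr":[0,0,2]},{"delta_pos":[3,-20,0],"dr":[0,0,2]},{"delta_pos":[1,-15,0],"dr":[0,0,1]},{"delta_pos":[0,0,0],"dr":[0,0,0]},{"delta_pos":[0,0,0],"dr":[0,0,0]}]'

```text
time_s: 6.4
position: [0.5523, -0.2551, 0.1558]
tool_rot: [[0.988, 0.157, -0.002], [0.157, -0.988, 0.002], [-0.002, -0.002, -1.0]]
ft_force: [-0.2, 1.4, -5.1]
grip_width: 0.0263
```

Run:
```python
from h import *
o=env.observe();print(o["position"],o["tool_rot"],o["ft_force"],o["grip_width"])
a=snap("top","d1.png",(290,150,470,280),3); b=snap("scene","d2.png",(70,80,270,230),3)
b=cv2.resize(b,(520,390));cv2.imwrite("pics/d.png",np.hstack([cv2.resize(a,(0,0),fx=.52,fy=.52)[:,:],cv2.copyMakeBorder(b,0,0,0,0,0)[:203,:]]) if 0 else b)
cv2.imwrite("pics/d_top.png",a)
```

```text
[ 0.55232509 -0.25512975  0.1558476 ] [[ 0.98760722  0.15693228 -0.00206086]
 [ 0.15693607 -0.98760707  0.00182926]
 [-0.00174825 -0.00213002 -0.9999962 ]] [-0.23686684  1.43978894 -5.133671  ] 0.026325945438187004
```

View pics/d2.png

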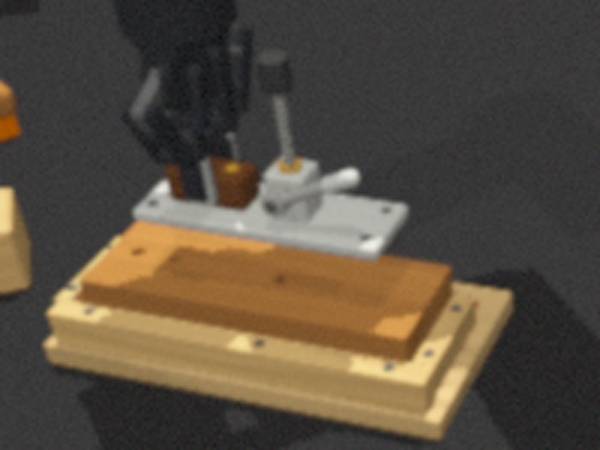

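View pics/d_top.png

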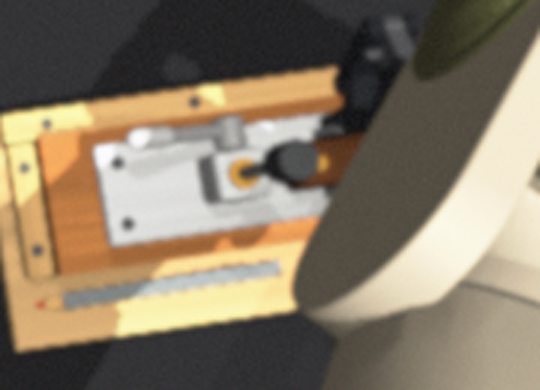

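Run:
```python
from h import *
A=lambda X,Y:(290+(X-1)/3,150+(Y-1)/3); S=lambda X,Y:(70+(X-1)/3,80+(Y-1)/3)
print("bush",tri("top",A(243,173),"scene",S(290,164)), atz("top",*A(243,173),.164))
for n,p,q in [("c1",(97,147),(408,209)),("c2",(112,245),None)]:
    print(n,atz("top",*A(*p),.128))
print("hole",atz("top",*A(117,162),.128),atz("top",*A(128,224),.128))
print("knob top",atz("top",*A(297,163),.245), "scene", atz("scene",*S(275,57),.245))
print("tip edge scene c",atz("scene",*S(408,209),.128),atz("scene",*S(378,258),.118))
```

```text
bush (array([ 0.54307096, -0.19022087,  0.16889143]), np.float64(0.0012958025817916793)) [ 0.54382521 -0.19241605  0.164     ]
c1 [ 0.56024232 -0.11836045  0.128     ]
c2 [ 0.50313324 -0.12712115  0.128     ]
hole [ 0.55166894 -0.13012479  0.128     ] [ 0.51552986 -0.13647549  0.128     ]
knob top [ 0.54208538 -0.19187952  0.245     ] scene [ 0.53619863 -0.19308572  0.245     ]
tip edge scene c [ 0.50423406 -0.1229577   0.128     ] [ 0.55288951 -0.11791108  0.118     ]
```

Emit:
arm_command --steps '[{"delta_pos":[0,0,-10],"dr":[0,0,0]},{"delta_pos":[0,0,-12],"dr":[0,0,0]},{"delta_pos":[0,0,-12],"dr":[0,0,0]},{"delta_pos":[0,0,-6],"dr":[0,0,0]},{"delta_pos":[0,0,-3],"dr":[0,0,0]},{"delta_pos":[0,0,-2],"dr":[0,0,0]},{"delta_pos":[0,0,-1],"dr":[0,0,0]},{"delta_pos":[0,0,0],"dr":[0,0,0]},{"delta_pos":[0,0,0],"dr":[0,0,0]}]'

```text
time_s: 7.4
position: [0.5529, -0.2557, 0.1116]
tool_rot: [[0.987, 0.158, 0.001], [0.158, -0.987, -0.0], [0.0, 0.0, -1.0]]
ft_force: [-0.3, 0.6, -5.2]
grip_width: 0.0265
```

Emit:
arm_command --steps '[{"delta_pos":[0,0,-1],"dr":[0,0,0]},{"delta_pos":[0,0,-1],"dr":[0,0,0]},{"delta_pos":[0,0,0],"dr":[0,0,0]},{"delta_pos":[0,0,0],"dr":[0,0,0]}]'

```text
time_s: 7.8
position: [0.5528, -0.2556, 0.1093]
tool_rot: [[0.987, 0.158, -0.0], [0.158, -0.987, 0.0], [-0.0, -0.0, -1.0]]
ft_force: [0.2, -1.0, -5.1]
grip_width: 0.0265
```

Emit:
arm_command --steps '[{"delta_pos":[0,0,-1],"dr":[0,0,0]},{"delta_pos":[0,0,-1],"dr":[0,0,0]},{"delta_pos":[0,0,0],"dr":[0,0,0]},{"delta_pos":[0,0,0],"dr":[0,0,0]}]'

```text
time_s: 8.2
position: [0.5528, -0.2556, 0.1073]
tool_rot: [[0.987, 0.158, -0.0], [0.158, -0.987, 0.0], [-0.0, -0.0, -1.0]]
ft_force: [-0.2, 0.3, -6.1]
grip_width: 0.0263
```

Emit:
arm_command --steps '[{"delta_pos":[0,0,-1],"dr":[0,0,0]},{"delta_pos":[0,0,0],"dr":[0,0,0]},{"delta_pos":[0,0,0],"dr":[0,0,0]}]'

```text
time_s: 8.5
position: [0.5528, -0.2556, 0.1063]
tool_rot: [[0.987, 0.158, 0.0], [0.158, -0.987, 0.0], [0.0, -0.0, -1.0]]
ft_force: [0.5, 0.6, -4.6]
grip_width: 0.0266
```

Emit:
arm_command --steps '[{"delta_pos":[0,0,-0.5],"dr":[0,0,0]},{"delta_pos":[0,0,0],"dr":[0,0,0]},{"delta_pos":[0,0,-0.3],"dr":[0,0,0]},{"delta_pos":[0,0,0],"dr":[0,0,0]},{"delta_pos":[0,0,0],"dr":[0,0,0]}]'

```text
time_s: 9.0
position: [0.5529, -0.2557, 0.1059]
tool_rot: [[0.987, 0.158, 0.0], [0.158, -0.987, -0.0], [0.0, 0.0, -1.0]]
ft_force: [-1.6, 0.3, 1.2]
grip_width: 0.0265
```

Emit:
arm_command --steps '[{"delta_pos":[0,0,0],"dr":[0,0,0]},{"delta_pos":[0,0,0],"dr":[0,0,0]},{"delta_pos":[0,0,0],"dr":[0,0,0]},{"delta_pos":[0,0,0],"dr":[0,0,0]},{"delta_pos":[0,0,0],"dr":[0,0,0]},{"delta_pos":[0,0,0],"dr":[0,0,0]}]' --grip 1 --squeeze 30

```text
time_s: 9.6
position: [0.5528, -0.2556, 0.1055]
tool_rot: [[0.987, 0.158, 0.0], [0.158, -0.987, -0.0], [0.0, 0.0, -1.0]]
ft_force: [0.3, 0.4, -0.3]
grip_width: 0.0853
```

Emit:
arm_command --steps '[{"delta_pos":[0,0,10],"dr":[0,0,0]},{"delta_pos":[0,0,25],"dr":[0,0,0]},{"delta_pos":[0,0,35],"dr":[0,0,0]},{"delta_pos":[0,0,35],"dr":[0,0,0]},{"delta_pos":[0,0,35],"dr":[0,0,0]},{"delta_pos":[0,-40,20],"dr":[0,0,0]},{"delta_pos":[0,-40,0],"dr":[0,0,0]},{"delta_pos":[0,-20,0],"dr":[0,0,0]},{"delta_pos":[0,0,0],"dr":[0,0,0]}]'

```text
time_s: 10.5
position: [0.5522, -0.3581, 0.2655]
tool_rot: [[0.988, 0.155, -0.0], [0.155, -0.988, -0.0], [-0.0, 0.0, -1.0]]
ft_force: [0.1, 0.5, -0.7]
grip_width: 0.0856
```

Run:
```python
from h import *
o=env.observe();print(o["position"],o["ft_force"],o["time_s"])
a=snap("top","e1.png",(300,150,430,270),3); b=snap("scene","e2.png",(90,80,220,220),3)
a=cv2.copyMakeBorder(a,0,60,0,0,0);print(a.shape,b.shape)
cv2.imwrite("pics/e.png",np.hstack([a,b]))
```

```text
[ 0.55215529 -0.35808132  0.26554978] [ 0.06651856  0.54826898 -0.66470054] 10.5
(420, 390, 3) (420, 390, 3)
```

View pics/e.png

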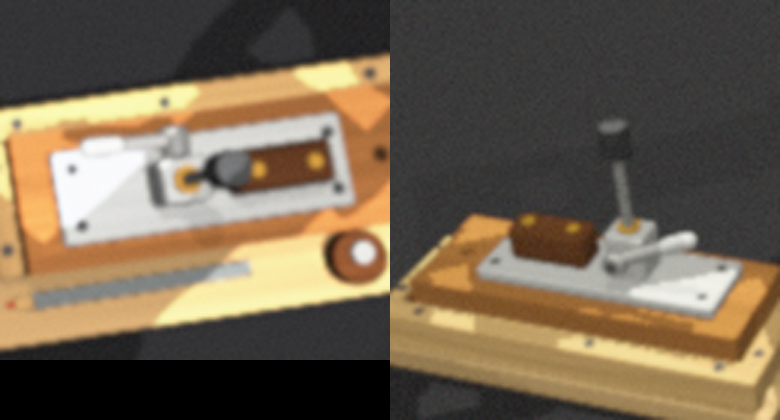

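The gauge is standing flat on the blank. In this montage the bushing is at (186,179) and the knob top at (233,168).

Run:
```python
from h import *
A=lambda X,Y:(300+(X-1)/3,150+(Y-1)/3); S=lambda X,Y:(90+(X-391)/3,80+(Y-1)/3)
print("bush",tri("top",A(186,179),"scene",S(628,226)), atz("top",*A(186,179),.114))
print("knobtop",tri("top",A(235,166),"scene",S(613,125)))
for p in [(52,155),(67,245),(355,204),(335,115)]: print(atz("top",*A(*p),.078))
print("grip s",atz("top",*A(259,170),.106),atz("top",*A(316,160),.106))
print("levertip",tri("top",A(88,146),"scene",S(690,241)))
```

```text
bush (array([ 0.54380454, -0.191004  ,  0.11825767]), np.float64(0.0003230928605278892)) [ 0.54423349 -0.19243078  0.114     ]
knobtop (array([ 0.54389004, -0.19098439,  0.19955598]), np.float64(0.002900352293883312))
[ 0.56038035 -0.1181863   0.078     ]
[ 0.50377463 -0.12775476  0.078     ]
[ 0.53395811 -0.31006182  0.078     ]
[ 0.59053001 -0.29920886  0.078     ]
grip s [ 0.55146457 -0.23937485  0.106     ] [ 0.55843086 -0.27429758  0.106     ]
levertip (array([ 0.55969019, -0.12805442,  0.13356409]), np.float64(0.003379865245303968))
```

Emit:
arm_command --steps '[{"delta_pos":[-1,16,0],"dr":[0,0,0]},{"delta_pos":[-1,30,0],"dr":[0,0,0]},{"delta_pos":[-2,30,0],"dr":[0,0,0]},{"delta_pos":[-2,30,0],"dr":[0,0,0]},{"delta_pos":[-1,30,0],"dr":[0,0,0]},{"delta_pos":[-1,20,-10],"dr":[0,0,0]},{"delta_pos":[0,10,-12],"dr":[0,0,0]},{"delta_pos":[0,0,-10],"dr":[0,0,0]},{"delta_pos":[0,0,0],"dr":[0,0,0]},{"delta_pos":[0,0,0],"dr":[0,0,0]}]' --grip 0 --squeeze 30

```text
time_s: 11.6
position: [0.5449, -0.1899, 0.2339]
tool_rot: [[0.988, 0.158, 0.0], [0.158, -0.988, -0.0], [0.0, 0.0, -1.0]]
ft_force: [0.3, -0.1, -0.3]
grip_width: 0.0003
```

Emit:
arm_command --steps '[{"delta_pos":[0,0,-5],"dr":[0,0,0]},{"delta_pos":[0,0,-5],"dr":[0,0,0]},{"delta_pos":[0,0,-5],"dr":[0,0,0]},{"delta_pos":[0,0,-4],"dr":[0,0,0]},{"delta_pos":[0,0,-3],"dr":[0,0,0]},{"delta_pos":[0,0,0],"dr":[0,0,0]},{"delta_pos":[0,0,0],"dr":[0,0,0]}]'

```text
time_s: 12.3
position: [0.5448, -0.1895, 0.2114]
tool_rot: [[0.987, 0.158, -0.0], [0.158, -0.987, 0.0], [-0.0, -0.0, -1.0]]
ft_force: [-0.5, 0.4, 0.2]
grip_width: 0.0002
```

Run:
```python
from h import *
o=env.observe();print(o["position"],o["ft_force"],o["time_s"],o["grip_width"],env.nose_length)
b=snap("scene","f2.png",(60,50,230,220),3.5)
```

```text
[ 0.54478386 -0.18953631  0.21144548] [-0.54234857  0.4042019   0.15911506] 12.3 0.00023441255156684738 0.022
```

View pics/f2.png

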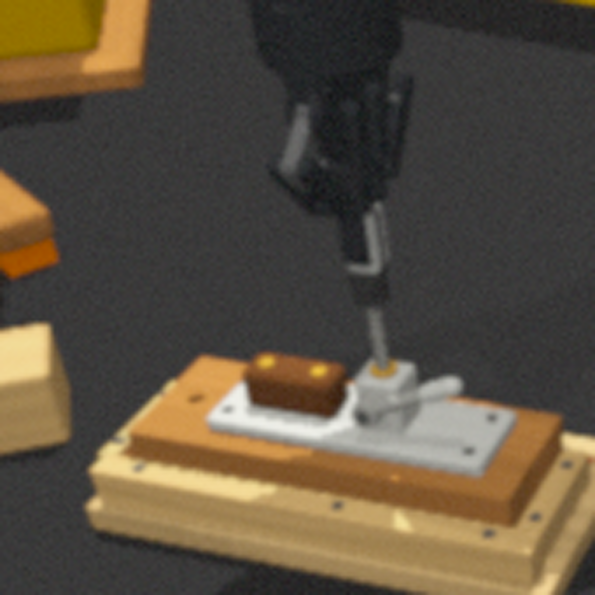

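Emit:
arm_command --steps '[{"delta_pos":[-1,-2,4],"dr":[0,0,0]},{"delta_pos":[0,0,-4],"dr":[0,0,0]},{"delta_pos":[0,0,-3],"dr":[0,0,0]},{"delta_pos":[0,0,-3],"dr":[0,0,0]},{"delta_pos":[0,0,-3],"dr":[0,0,0]},{"delta_pos":[0,0,-3],"dr":[0,0,0]},{"delta_pos":[0,0,-3],"dr":[0,0,0]},{"delta_pos":[0,0,-3],"dr":[0,0,0]},{"delta_pos":[0,0,-2],"dr":[0,0,0]},{"delta_pos":[0,0,0],"dr":[0,0,0]}]'

```text
time_s: 13.35
position: [0.5436, -0.1914, 0.1911]
tool_rot: [[0.987, 0.158, -0.001], [0.158, -0.987, 0.001], [-0.001, -0.001, -1.0]]
ft_force: [-0.3, 0.8, -0.5]
grip_width: -0.0002
```

Emit:
arm_command --steps '[{"delta_pos":[0,0,-1],"dr":[0,0,0]},{"delta_pos":[0,0,-1],"dr":[0,0,0]},{"delta_pos":[0,0,-1],"dr":[0,0,0]},{"delta_pos":[0,0,0],"dr":[0,0,0]}]'

```text
time_s: 13.75
position: [0.5438, -0.1915, 0.1884]
tool_rot: [[0.987, 0.158, -0.0], [0.158, -0.987, 0.0], [-0.0, -0.0, -1.0]]
ft_force: [1.1, -0.4, 0.5]
grip_width: 0.0004
```

Emit:
arm_command --steps '[{"delta_pos":[0,0,-1],"dr":[0,0,0]},{"delta_pos":[0,0,-1],"dr":[0,0,0]},{"delta_pos":[0,0,0],"dr":[0,0,0]}]'

```text
time_s: 14.05
position: [0.5438, -0.1916, 0.1863]
tool_rot: [[0.987, 0.158, -0.0], [0.158, -0.987, 0.0], [-0.0, -0.0, -1.0]]
ft_force: [-0.6, 0.1, -0.6]
grip_width: 0.0001
```

Emit:
arm_command --steps '[{"delta_pos":[0,0,-1],"dr":[0,0,0]},{"delta_pos":[0,0,-1],"dr":[0,0,0]}]'

```text
time_s: 14.25
position: [0.5438, -0.1916, 0.1845]
tool_rot: [[0.987, 0.158, 0.0], [0.158, -0.987, -0.0], [0.0, 0.0, -1.0]]
ft_force: [-0.1, -0.4, 1.4]
grip_width: 0.0003
```

Emit:
arm_command --steps '[{"delta_pos":[0,0,-1],"dr":[0,0,0]},{"delta_pos":[0,0,-1],"dr":[0,0,0]}]'

```text
time_s: 14.45
position: [0.5438, -0.1916, 0.1825]
tool_rot: [[0.987, 0.158, 0.0], [0.158, -0.987, -0.0], [0.0, 0.0, -1.0]]
ft_force: [-0.0, 0.2, 0.3]
grip_width: 0.0002
```

Emit:
arm_command --steps '[{"delta_pos":[0,0,-1],"dr":[0,0,0]},{"delta_pos":[0,0,-1],"dr":[0,0,0]}]'

```text
time_s: 14.65
position: [0.5439, -0.1916, 0.1805]
tool_rot: [[0.987, 0.158, 0.0], [0.158, -0.987, -0.0], [0.0, 0.0, -1.0]]
ft_force: [0.5, -0.4, 1.5]
grip_width: -0.0
```

Emit:
arm_command --steps '[{"delta_pos":[0,0,-1],"dr":[0,0,0]},{"delta_pos":[0,0,-1],"dr":[0,0,0]}]'

```text
time_s: 14.85
position: [0.5438, -0.1916, 0.1785]
tool_rot: [[0.987, 0.158, 0.0], [0.158, -0.987, -0.0], [0.0, 0.0, -1.0]]
ft_force: [0.2, 0.0, 0.9]
grip_width: 0.0
```

Emit:
arm_command --steps '[{"delta_pos":[0,0,-1],"dr":[0,0,0]},{"delta_pos":[0,0,-1],"dr":[0,0,0]}]'

```text
time_s: 15.05
position: [0.5438, -0.1916, 0.1764]
tool_rot: [[0.987, 0.158, 0.0], [0.158, -0.987, -0.0], [0.0, 0.0, -1.0]]
ft_force: [0.6, -1.4, 0.5]
grip_width: 0.0
```

Emit:
arm_command --steps '[{"delta_pos":[0,0,-1],"dr":[0,0,0]},{"delta_pos":[0,0,-1],"dr":[0,0,0]}]'

```text
time_s: 15.25
position: [0.5438, -0.1916, 0.1745]
tool_rot: [[0.987, 0.158, 0.0], [0.158, -0.987, -0.0], [0.0, 0.0, -1.0]]
ft_force: [-0.1, 0.3, 1.6]
grip_width: -0.0
```

Emit:
arm_command --steps '[{"delta_pos":[0,0,-1],"dr":[0,0,0]},{"delta_pos":[0,0,-1],"dr":[0,0,0]}]'

```text
time_s: 15.45
position: [0.5438, -0.1916, 0.1724]
tool_rot: [[0.987, 0.158, 0.0], [0.158, -0.987, -0.0], [0.0, 0.0, -1.0]]
ft_force: [0.4, -0.5, 1.1]
grip_width: 0.0
```

Emit:
arm_command --steps '[{"delta_pos":[0,0,-1],"dr":[0,0,0]},{"delta_pos":[0,0,0],"dr":[0,0,0]}]'

```text
time_s: 15.65
position: [0.5439, -0.1916, 0.172]
tool_rot: [[0.987, 0.158, 0.001], [0.158, -0.987, -0.0], [0.001, 0.0, -1.0]]
ft_force: [-0.7, 1.0, 4.4]
grip_width: 0.0001
```

Run:
```python
from h import *
o=env.observe();print(o["position"],o["ft_force"])
b=snap("scene","g2.png",(100,90,220,210),5)
```

```text
[ 0.54392737 -0.19159437  0.17201036] [-0.74696463  0.98498612  4.40079654]
```

View pics/g2.png

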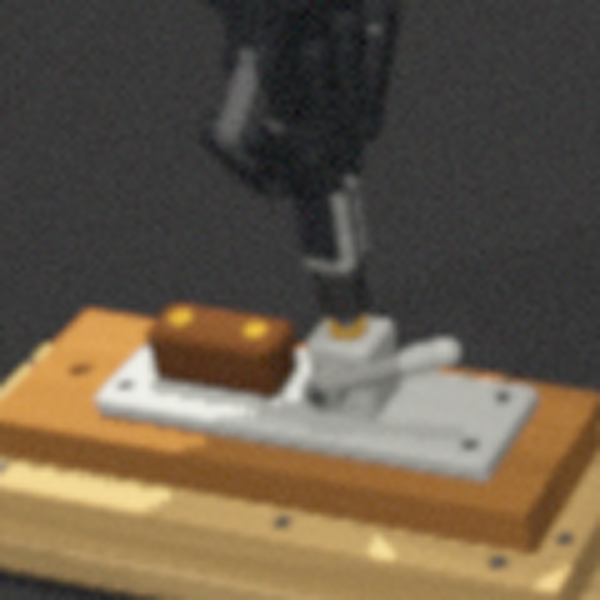

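Emit:
arm_command --steps '[{"delta_pos":[0,0,-0.4],"dr":[0,0,0]},{"delta_pos":[0,0,0],"dr":[0,0,0]},{"delta_pos":[0,0,0],"dr":[0,0,0]}]'

```text
time_s: 16.0
position: [0.544, -0.1916, 0.172]
tool_rot: [[0.987, 0.158, 0.001], [0.158, -0.987, -0.001], [0.001, 0.001, -1.0]]
ft_force: [-2.4, 0.6, 7.9]
grip_width: -0.0
```

Emit:
arm_command --steps '[{"delta_pos":[0,0,5],"dr":[0,0,0]},{"delta_pos":[0,0,12],"dr":[0,0,0]},{"delta_pos":[5,12,0],"dr":[0,0,0]},{"delta_pos":[7,17,0],"dr":[0,0,0]},{"delta_pos":[7,16,0],"dr":[0,0,0]},{"delta_pos":[0,0,-8],"dr":[0,0,0]},{"delta_pos":[0,0,-8],"dr":[0,0,0]},{"delta_pos":[0,0,-5],"dr":[0,0,0]},{"delta_pos":[0,0,0],"dr":[0,0,0]}]'

```text
time_s: 16.9
position: [0.5623, -0.1469, 0.166]
tool_rot: [[0.988, 0.157, -0.002], [0.157, -0.988, 0.001], [-0.002, -0.001, -1.0]]
ft_force: [0.5, -0.4, 0.7]
grip_width: 0.0002
```

Emit:
arm_command --steps '[{"delta_pos":[0,0,-2],"dr":[0,0,0]},{"delta_pos":[0,0,-2],"dr":[0,0,0]},{"delta_pos":[0,1,-2],"dr":[0,0,0]},{"delta_pos":[0,0,-2],"dr":[0,0,0]},{"delta_pos":[0,1,-2],"dr":[0,0,0]},{"delta_pos":[0,0,-2],"dr":[0,0,0]},{"delta_pos":[-1,1,-2],"dr":[0,0,0]},{"delta_pos":[0,0,-2],"dr":[0,0,0]}]'

```text
time_s: 17.7
position: [0.5619, -0.1435, 0.1512]
tool_rot: [[0.987, 0.158, 0.001], [0.158, -0.987, -0.0], [0.001, 0.0, -1.0]]
ft_force: [-0.3, 0.5, 1.7]
grip_width: 0.0
```

Emit:
arm_command --steps '[{"delta_pos":[0,1,-1],"dr":[0,0,0]},{"delta_pos":[0,1,-2],"dr":[0,0,0]},{"delta_pos":[0,1,-1],"dr":[0,0,0]},{"delta_pos":[0,1,-1],"dr":[0,0,0]},{"delta_pos":[0,0,0],"dr":[0,0,0]}]'

```text
time_s: 18.2
position: [0.5618, -0.1395, 0.146]
tool_rot: [[0.987, 0.158, -0.0], [0.158, -0.987, 0.0], [-0.0, -0.0, -1.0]]
ft_force: [0.1, -1.6, 1.1]
grip_width: 0.0001
```

Emit:
arm_command --steps '[{"delta_pos":[0,0,-2],"dr":[0,0,0]},{"delta_pos":[0,0,-2],"dr":[0,0,0]},{"delta_pos":[0,0,-2],"dr":[0,0,0]},{"delta_pos":[0,0,-2],"dr":[0,0,0]},{"delta_pos":[0,0,-2],"dr":[0,0,0]},{"delta_pos":[0,0,-2],"dr":[0,0,0]},{"delta_pos":[0,1,-1],"dr":[0,0,0]},{"delta_pos":[0,0,0],"dr":[0,0,0]}]'

```text
time_s: 19.0
position: [0.5618, -0.1387, 0.1329]
tool_rot: [[0.987, 0.158, -0.0], [0.158, -0.987, -0.0], [-0.0, 0.0, -1.0]]
ft_force: [0.9, -0.8, -0.2]
grip_width: -0.0003
```

Emit:
arm_command --steps '[{"delta_pos":[0,0,-1],"dr":[0,0,0]},{"delta_pos":[0,0,-1],"dr":[0,0,0]},{"delta_pos":[0,0,-1],"dr":[0,0,0]},{"delta_pos":[0,0,-1],"dr":[0,0,0]},{"delta_pos":[0,0,0],"dr":[0,0,0]}]'

```text
time_s: 19.5
position: [0.5618, -0.1385, 0.1289]
tool_rot: [[0.987, 0.158, -0.0], [0.158, -0.987, 0.0], [-0.0, -0.0, -1.0]]
ft_force: [0.1, 0.7, 0.4]
grip_width: 0.0002
```

Emit:
arm_command --steps '[{"delta_pos":[0,0,-1],"dr":[0,0,0]},{"delta_pos":[0,0,0],"dr":[0,0,0]}]'

```text
time_s: 19.7
position: [0.5618, -0.1386, 0.128]
tool_rot: [[0.987, 0.158, -0.0], [0.158, -0.987, 0.0], [-0.0, -0.0, -1.0]]
ft_force: [-0.1, 0.5, 0.9]
grip_width: 0.0001
```

Emit:
arm_command --steps '[{"delta_pos":[0,0,-1],"dr":[0,0,0]},{"delta_pos":[0,0,-1],"dr":[0,0,0]}]'

```text
time_s: 19.9
position: [0.5618, -0.1385, 0.1261]
tool_rot: [[0.987, 0.158, 0.0], [0.158, -0.987, 0.0], [0.0, -0.0, -1.0]]
ft_force: [-0.3, 1.3, 1.2]
grip_width: 0.0001
```

Run:
```python
from h import *
o=env.observe();print(o["position"],o["ft_force"])
b=snap("scene","h2.png",(110,90,220,200),5)
```

```text
[ 0.56181072 -0.13851888  0.12612112] [-0.32766658  1.32631652  1.18569802]
```

View pics/h2.png

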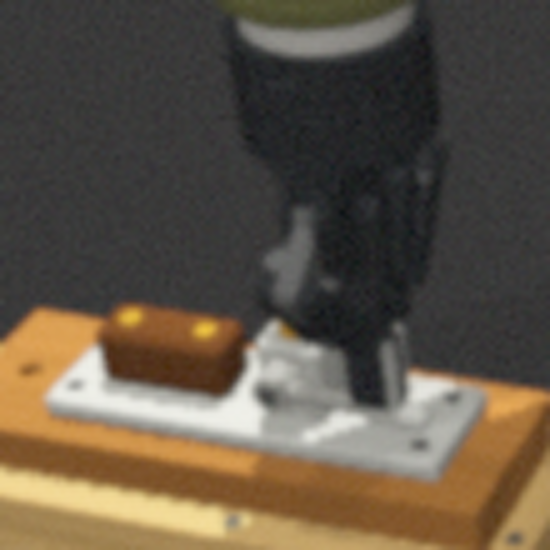

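Emit:
arm_command --steps '[{"delta_pos":[0,0,-1],"dr":[0,0,0]},{"delta_pos":[0,0,0],"dr":[0,0,0]}]'

```text
time_s: 20.15
position: [0.5618, -0.1386, 0.125]
tool_rot: [[0.987, 0.158, -0.0], [0.158, -0.987, 0.0], [-0.0, -0.0, -1.0]]
ft_force: [-0.2, 1.5, 2.3]
grip_width: -0.0
```

Emit:
arm_command --steps '[{"delta_pos":[0,0,-1],"dr":[0,0,0]},{"delta_pos":[0,0,0],"dr":[0,0,0]}]'

```text
time_s: 20.35
position: [0.5618, -0.1386, 0.1242]
tool_rot: [[0.987, 0.158, 0.0], [0.158, -0.987, -0.0], [0.0, 0.0, -1.0]]
ft_force: [-1.2, 1.3, 3.3]
grip_width: -0.0003
```

Emit:
arm_command --steps '[{"delta_pos":[0,0,-0.5],"dr":[0,0,0]},{"delta_pos":[0,0,0],"dr":[0,0,0]}]'

```text
time_s: 20.55
position: [0.5619, -0.1386, 0.124]
tool_rot: [[0.987, 0.158, 0.0], [0.158, -0.987, -0.0], [0.0, 0.0, -1.0]]
ft_force: [-1.3, 2.0, 5.8]
grip_width: 0.0003
```

Emit:
arm_command --steps '[{"delta_pos":[0,0,-0.5],"dr":[0,0,0]},{"delta_pos":[0,0,0],"dr":[0,0,0]}]'

```text
time_s: 20.75
position: [0.5619, -0.1386, 0.1238]
tool_rot: [[0.987, 0.158, 0.001], [0.158, -0.987, -0.0], [0.001, 0.0, -1.0]]
ft_force: [-1.1, 1.6, 8.4]
grip_width: -0.0002
```

Emit:
arm_command --steps '[{"delta_pos":[0,0,-0.5],"dr":[0,0,0]},{"delta_pos":[0,0,0],"dr":[0,0,0]},{"delta_pos":[0,0,0],"dr":[0,0,0]}]'

```text
time_s: 21.05
position: [0.562, -0.1386, 0.1236]
tool_rot: [[0.987, 0.158, 0.001], [0.158, -0.987, -0.0], [0.001, 0.001, -1.0]]
ft_force: [-2.3, 3.1, 9.6]
grip_width: 0.0002
```

Emit:
arm_command --steps '[{"delta_pos":[0,0,5],"dr":[0,0,0]},{"delta_pos":[0,0,20],"dr":[0,0,0]},{"delta_pos":[0,0,35],"dr":[0,0,0]},{"delta_pos":[0,0,40],"dr":[0,0,0]},{"delta_pos":[0,0,30],"dr":[0,0,0]},{"delta_pos":[0,40,0],"dr":[0,0,0]},{"delta_pos":[0,45,0],"dr":[0,0,0]},{"delta_pos":[0,45,0],"dr":[0,0,0]},{"delta_pos":[0,40,0],"dr":[0,0,0]},{"delta_pos":[0,0,0],"dr":[0,0,0]}]'

```text
time_s: 22.05
position: [0.5614, 0.0353, 0.2526]
tool_rot: [[0.987, 0.162, -0.0], [0.162, -0.987, 0.001], [0.0, -0.001, -1.0]]
ft_force: [-0.1, -1.0, -0.2]
grip_width: 0.0003
```

Run:
```python
from h import *
o=env.observe();print(o["position"],o["time_s"])
a=snap("top","i1.png",(300,150,430,270),3); b=snap("scene","i2.png",(90,80,220,220),3)
a=cv2.copyMakeBorder(a,0,60,0,0,0)
cv2.imwrite("pics/i.png",np.hstack([a,b]))
```

```text
[0.56139715 0.03530232 0.25263973] 22.05
```

View pics/i.png

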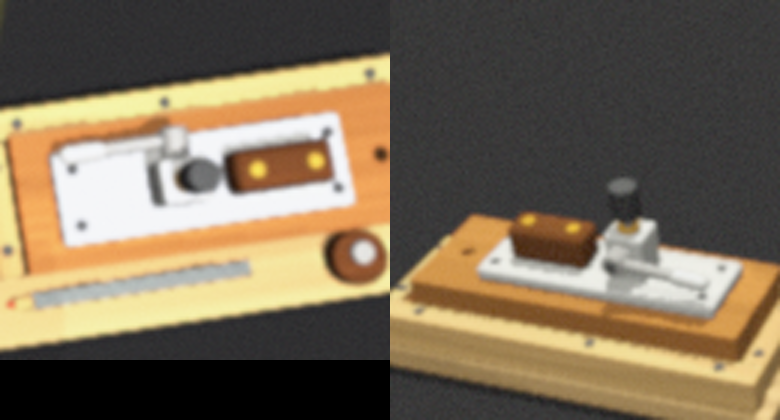

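The gauge hasn't moved and stands flat, with the lever down and the knob just above the clamp body. I'll hand it in.

```bash
python3 -c "
from rig import env
print(env.close_job())"
```

```text
the job is handed in; nothing more can be done
None
```

I handed the job in at about 22 s of the 64 s allowed. The gauge stands flat on the blank with its probe in the mortise and the clamp lever fully down.

- **Placing:** I carried the gauge by its grip and set it on the blank. The pictures put the probe within about 1 mm of the mortise centre.
- **Probe:** I pushed it down with closed fingertips on top of the knob, not by pinching the knob as you suggested. It slid freely, then stopped firmly: the force rose to 7.9 N with no more travel. The fingertip height puts the floor about 38 mm below the top of the blank. That is the deepest the task allows, and 5 mm short of the probe's own end stop.
- **Lever:** I pressed it down until the force rose to 9.6 N. Its top was then about 34 mm above the sole, which matches its stop.

**Last checks:** The final pictures show the gauge flat and not shifted, the lever just below horizontal, the knob low, and the arm clear. No check disagreed. After locking, I did not press the knob again to test the lock or check that the probe still touched the floor.

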